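Knock the loose base out of a planting ring

TASK

Strip the planting ring that sits on the knock-out stand: pull the stand's red handle all the way up, so that the lifter pushes the yellow loose base up out of the top of the ring and stays up, and let go. Then take the base from above and set it down (do not drop it) flat on the floor of the grey tray, beside the two bases already there. The ring stays seated on the stand, and everything else stays where it is.

Things in the scene. Friction and masses are not known exactly. Their poses are not given: they have to be found in the camera images.
- lifter (a joint): Height of the stand's lifter, m: 0 = down, 0.100 = fully up (end stop); starts at 0 to 0.012. A vertical slide with friction: about 12 N raises it, and it stays where left. Its white push pad, 42 mm wide, rises with the handle under the ring: pad top 15 mm below the deck's top at 0; it meets the base at 0.020; at 0.100 the base's underside is 30 mm above the ring's rim.
- handle (a point): Centre of the lifter's red handle: horizontal bar 90 mm long (this frame's y), 24 mm wide (x), 24 mm high, with a 16 mm upright post under its middle. It is 155 mm from the stand's centre on the stand's -x side (towards the robot), clear of all else; centre 150 mm above the table when down, 250 mm when up. Pinch it across x from above and raise it straight up.
- seat (a point): Fixed metal knock-out stand: 160 x 160 mm foot, four legs, 150 x 150 mm deck with its top 140 mm above the table. This point is the centre of the deck's top, on the axis of lifter and ring; z up, x and y along the deck's edges, handle on the -x side. Four 10 mm high stops keep the ring in place.
- ring_center (a point): Green planting ring, loose, standing on the deck between the four stops: outer diameter 82 mm, bore 69 mm, 55 mm high, with a 5 mm thick inner lip at the foot (52 mm opening) on which the base rests. Point at its centre, half-way up. Its rim is 195 mm above the table.
- base_center (a point): The loose base to take out: yellow solid plastic disc, 64 mm in diameter, 18 mm thick, about 70 g, with seven black drain dots on top. Point at its centre, half-way up; z is its axis. At the start it lies in the foot of the ring on the stand, too deep and too close to the wall to be grasped.
- tray_free (a point): Grey fixed low tray, 240 mm (x) x 180 mm (y), walls 13 mm high and 5 mm thick, floor 5 mm above the table. This point lies on the top of the floor at the middle of its empty half, 50 mm to the -x side (towards the robot) of the tray's centre; axes along the tray's edges, z up. The two other bases lie in the +x half.
- spare_a_center (a point): Another yellow base like the first (64 mm diameter, 18 mm thick), lying flat in the +x half of the tray, to be left alone. Point at its centre.
- spare_b_center (a point): As spare_a_center: the second base lying in the tray, to be left alone.
- pot_a_center (a point): Brown fibre pot, 64 mm across the rim, 65 mm high, standing on the table between stand and tray; leave alone. Point half-way up.
- pot_b_center (a point): Such a fibre pot farther from the robot, also between stand and tray or just beyond; leave alone. Point half-way up.
- pot_c_center (a point): Such a fibre pot on the robot's right; leave alone. Point half-way up.
- spare_ring_center (a point): A second, empty green planting ring (82 mm diameter, 55 mm high) standing on the table on the robot's left, not on the stand; leave alone. Point half-way up.
- trowel_center (a point): Trowel with yellow and black handle and steel blade, 290 mm long, lying on the table on the robot's right; leave alone. Point near its middle.
Things that resemble listed ones, but are neither listed nor needed, are in the scene too. What is shaped like the part that bears base_center but purple is not meant.

How it is judged:
By the outcome, as a careful person would: the job done as asked, in the order asked, and still so for the second after the job is handed in, with the robot touching nothing.
It also fails if it takes over 62 s, if anything falls off the work surface, if the arm or the gripper's body presses on something with over 40 N, if the wrist force passes 120 N, or if a joint passes its speed limit or range.

ROBOT

A 6-joint arm with a two-finger parallel gripper is mounted at the origin on the work surface. World frame = base frame: x ahead of the robot, y to its left, z up, the work surface at z = 0. Lengths are in m, angles in rad, forces in N, time in s.
With the tool pointing down it reaches from about 0.225 to 0.875 m from the base axis. Payload 3.4 kg.
Tool frame: the origin (TCP) lies on the centre line of the jaws, within the pads' length; the fingertips stand 11 mm ahead of it and the grasp point (between the pads) lies 8 mm behind it; z points along the fingers, y is the line along which they close (so a half turn about z gives the same grasp; the last joint's range is limited). The gripper opens to 85 mm and grips with 20 to 120 N. Pads are 22 mm wide; open, the fingers measure 114 mm over their backs; the gripper's body (76 mm by 85 mm) begins 54 mm behind the grasp point. The pads swing forward as they close: fully open they stand 13 mm farther back than shut.
Start: joints at [-1.46, 0.276, 1.505, -0, 1.361, -0.121], TCP at [0.132, -0.56, 0.242] pointing down, gripper open.
Joint ranges: [-2.89, 2.89], [-0.75, 2.08], [0.22, 2.7], [-1.18, 4.32], [0.11, 2.71], [-2.7, 2.7]. Speed limits (rad/s): [2.57, 2.57, 3.14, 3.14, 3.14, 3.14].

INTERFACE

Orientations are given as a unit quaternion [w, x, y, z].
In Python, from rig import manip, eyes, job gives the robot as it stands.
- The arm moves only by the tool drive_tool, never from a script. Its argument "rows" is a list of rows, each a list of 3 entries, a list of its own where there are three numbers: the turn, a rotation vector about the world's x, y, z in rad, then the shift along the world's x, y, z in cm, then the finger opening in cm, from 0 to 8.54. A call has 1 to 8 rows; each row shifts and turns the commanded pose from where the row before left it; what a row does not reach is not made up. A row lasts 1/8 s, in which the tool goes at most 62.5 mm and 10.7 degrees, less where a joint would pass 70% of its speed; a pose out of reach is approached as far as the arm can. A call is refused whole if a number of a shift passes 6.25 or a number of a turn 0.188, either way. A call with a gripper value outside its range is refused whole. The fingers move at their own pace and stop on an object; "force" is the grip in N (left out, the last holds). Time passes only in rows, so rows that do not move let the fingers close. It gives the time, the measured TCP pose, the force, the opening and the grip force at its end, in the units of the state.
- manip.get_state(): the state, without advancing time (a new reading comes with each control period).
- eyes.get_image(name): name is "scene" or "top" or "wrist"; returns the picture (400x640x3 uint8, red, green, blue); there is no depth.
- eyes.get_calibration(name): a dict with "camera_matrix" (3x3 intrinsics, pixels), "k1" (the pictures are not rectified: a ray, as slopes to the right and down, at radius r is drawn at 1 + k1 r^2 times it, then the intrinsics apply), "view" (4x4, takes a point from world to camera coordinates). Camera axes: x right, y up, looking along -z (the intrinsics and any distortion apply to the point x, -y, -z); pixel columns grow to the right and rows downward; lengths in m; the calibration is good to about 2 mm. A picture is of the moment at which its call begins: read the wrist's pose just before it. get_calibration takes no time and is no camera call; for the wrist camera it gives the pose at the moment of the call.
- job.sign_off(): hands the job in; it is judged then, once.
The state is a dict: "clock": time; "qpos": joint angles; "qd": joint speeds; "effort": joint torques, N m; "position": TCP position; "ee_rot": TCP orientation; "contact_force": force on the tool from outside, world axes, zero at the start; "moment": the same for the moment, N m; "width": finger opening in m; "gripper_force": force on a finger pad.
Only numpy, scipy, OpenCV 4.12 (cv2) and the standard library are available. Lean on these libraries where they do the work, as an engineer would, in place of code of your own. Each camera call takes 0.05 s, during which the arm holds its last target. There are 200 camera calls.

## Working session

There is one attempt and no reset: what is moved stays moved. The work goes in short steps, Python scripts to look and compute and a tool call to move; the robot and the scene stay as the last step left them, time stands still between calls to the robot, and variables do not carry over. Pictures are saved under pics/ and viewed, at most 10 in all, crops included, and the job is handed in when it is done.

Besides the shell and the picture viewer there is one more tool, called after "Call:" as name([rows], argument=value, ...), one row to a line, values as JSON. drive_tool: Moves the arm, as the interface text tells. Its arguments: {"type":"object","properties":{"rows":{"type":"array"},"force":{"type":"number"}},"required":["rows"]}

```bash
mkdir -p pics; cat > h.py <<'E'
import numpy as np, cv2
from rig import manip, eyes, job
def ray(c,u,v):
    K=np.array(c["camera_matrix"]);k=c["k1"];V=np.array(c["view"])
    d=np.array([(u-K[0,2])/K[0,0],(v-K[1,2])/K[1,1]]);s=d.copy()
    for _ in range(20): s=d/(1+k*(s@s))
    R=V[:3,:3];return -R.T@V[:3,3],R.T@np.array([s[0],-s[1],-1])
def onz(c,u,v,z):
    o,d=ray(c,u,v);return o+d*(z-o[2])/d[2]
def pix(c,p):
    K=np.array(c["camera_matrix"]);V=np.array(c["view"]);q=V[:3,:3]@np.array(p)+V[:3,3]
    s=np.array([q[0],-q[1]])/-q[2];s=s*(1+c["k1"]*(s@s));return K[:2,:2]@s+K[:2,2]
def snap(n,f):
    im=eyes.get_image(n);cv2.imwrite(f"pics/{f}.png",im[...,::-1]);return im
E
python3 - <<'E'
from h import *
a=snap("scene","s0");b=snap("top","t0")
for n in("scene","top"):
    c=eyes.get_calibration(n);print(n,c)
print(manip.get_state())
cv2.imwrite("pics/both.png",cv2.resize(np.vstack([a,b])[...,::-1],(480,600)))
E
```

```text
scene {'camera_matrix': array([[405.38840069,   0.        , 315.60147415],
       [  0.        , 405.38840069, 195.03409503],
       [  0.        ,   0.        ,   1.        ]]), 'k1': -0.08745368467593045, 'view': array([[ 0.32794686,  0.94454787, -0.01673884, -0.19373429],
       [-0.68095555,  0.24863469,  0.68882532,  0.3383164 ],
       [ 0.65479035, -0.21449969,  0.72473408, -1.81642874],
       [ 0.        ,  0.        ,  0.        ,  1.        ]])}
top {'camera_matrix': array([[406.11093797,   0.        , 321.42132158],
       [  0.        , 406.11093797, 198.11504604],
       [  0.        ,   0.        ,   1.        ]]), 'k1': -0.048627469154674904, 'view': array([[-0.01340592, -0.9998867 ,  0.00684661, -0.02522452],
       [ 0.98043899, -0.01179987,  0.19646922, -0.58914834],
       [-0.19636617,  0.00934653,  0.98048609, -1.24091696],
       [ 0.        ,  0.        ,  0.        ,  1.        ]])}
{'clock': 0.1, 'qpos': array([-1.46002757e+00,  2.76566291e-01,  1.50597495e+00,  1.89973735e-05,
        1.36069393e+00, -1.20997288e-01]), 'qd': array([-0.00133179, -0.00167337, -0.00188057,  0.00037005, -0.00104269,
        0.00019924]), 'effort': array([ 1.27390162e-03, -4.17698979e+01, -2.46405923e+01, -1.40822194e-04,
        5.70164208e-03, -2.50883421e-07]), 'position': array([ 0.13203043, -0.5591946 ,  0.24151908]), 'ee_rot': array([-8.21198062e-04,  9.93292968e-01,  1.15621817e-01,  1.34881612e-05]), 'contact_force': array([ 0.73265463, -0.56063993, -0.20762465]), 'moment': array([ 0.01643813,  0.01386054, -0.06336789]), 'gripper_force': 0.0, 'width': 0.08544385517506999}
```

View pics/t0.png

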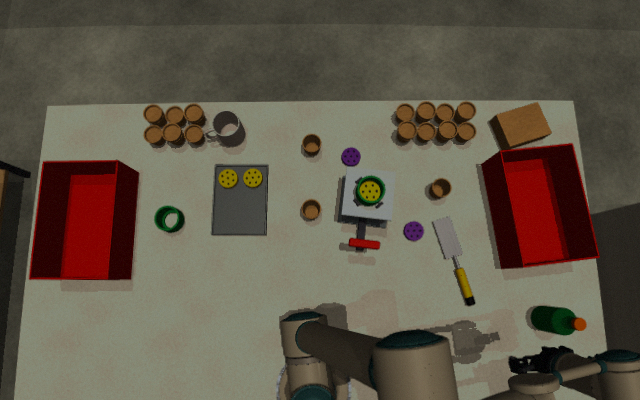

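View pics/s0.png

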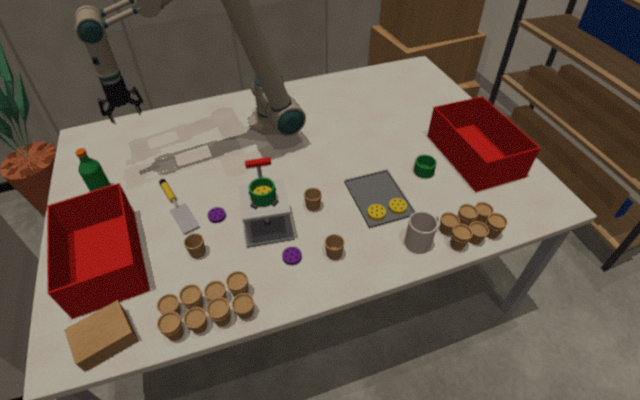

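Top view: the stand is at about (368,197), with its red handle at (364,244). The green ring with the yellow base is at (370,191). The tray is at (240,200), with the spare bases at (228,178) and (253,177). Candidates for the base are yellow in the ring on the stand (370,191), yellow in the tray (228,178 and 253,177), and purple discs (351,157 and 413,231). The one in the ring fits the description. Next I measure and check it in a crop.

```bash
cat > m.py <<'E'
from h import *
def comps(im,lo,hi,box,mina=15):
    x0,y0,x1,y1=box;h=cv2.cvtColor(im[y0:y1,x0:x1],cv2.COLOR_RGB2HSV)
    m=cv2.inRange(h,lo,hi);n,l,s,c=cv2.connectedComponentsWithStats(m)
    out=[]
    for i in range(1,n):
        if s[i,4]>=mina:
            ys,xs=np.nonzero(l==i);P=np.stack([xs+x0,ys+y0],1).astype(np.float32)
            out.append((s[i,4],c[i]+[x0,y0],cv2.minAreaRect(P),P))
    return sorted(out,key=lambda o:-o[0])
def tri(c1,p1,c2,p2):
    o1,d1=ray(c1,*p1);o2,d2=ray(c2,*p2)
    t=np.linalg.lstsq(np.stack([d1,-d2],1),o2-o1,rcond=None)[0]
    a,b=o1+t[0]*d1,o2+t[1]*d2;return (a+b)/2,np.linalg.norm(a-b)
E
python3 - <<'E'
from m import *
t=cv2.imread("pics/t0.png")[...,::-1].copy();s=cv2.imread("pics/s0.png")[...,::-1].copy()
ct,cs=eyes.get_calibration("top"),eyes.get_calibration("scene")
rt=comps(t,(0,150,90),(8,255,255),(335,225,395,262))[0];rs=comps(s,(0,150,60),(8,255,255),(235,150,285,175))[0]
print("handle",rt[:3],rs[:3],tri(ct,rt[1],cs,rs[1]))
for z in(.162,.168,.174):
    b=cv2.boxPoints(rt[2]);W=[onz(ct,*p,z)[:2] for p in b];print(z,onz(ct,*rt[1],z).round(4),np.round(W,4).tolist())
for box,z in(((205,160,275,195),.023),((350,170,390,212),.163)):
    for o in comps(t,(20,100,100),(35,255,255),box): print("yel",o[0],o[1],onz(ct,*o[2][0],z).round(4))
g=comps(t,(50,100,30),(85,255,255),(345,165,395,215))[0]
e=cv2.fitEllipse(cv2.convexHull(g[3]));print("ring",g[0],e,onz(ct,*e[0],.19))
# tray: grey
hs=cv2.cvtColor(t,cv2.COLOR_RGB2HSV);print(hs[220,240],hs[220,200],hs[195,355],hs[185,350])
gr=[o for o in comps(t,(0,0,40),(180,70,125),(205,155,275,245))][:1]
for o in gr:
    b=cv2.boxPoints(cv2.minAreaRect(o[3]));print(o[0],b.round(1).tolist(),[onz(ct,*p,.012)[:2].round(4).tolist() for p in b])
cr=lambda im,x,y,w=60,h=45:cv2.resize(im[y-h:y+h,x-w:x+w],(400,300),interpolation=cv2.INTER_CUBIC)
cv2.imwrite("pics/c0.png",np.vstack([np.hstack([cr(t,370,205),cr(s,263,195)]),np.hstack([cr(t,240,200),cr(s,380,200)])])[...,::-1])
E
```

```text
handle (np.int32(225), array([364.30666667, 243.12888889]), ((364.2799987792969, 243.03997802734375), (30.26417350769043, 7.9195966720581055), 8.130102157592773)) (np.int32(155), array([257.93548387, 161.81935484]), ((258.062255859375, 162.3320770263672), (7.555830001831055, 24.694664001464844), 79.3803482055664)) (array([ 0.43477104, -0.15294648,  0.15882036]), np.float64(0.001902297113584194))
0.162 [ 0.4343 -0.1535  0.162 ] [[0.4301, -0.1085], [0.4526, -0.1123], [0.4391, -0.1986], [0.4166, -0.1944]]
0.168 [ 0.4338 -0.1528  0.168 ] [[0.4296, -0.108], [0.452, -0.1119], [0.4385, -0.1976], [0.4161, -0.1935]]
0.174 [ 0.4333 -0.1522  0.174 ] [[0.4291, -0.1076], [0.4514, -0.1114], [0.438, -0.1967], [0.4157, -0.1926]]
yel 245 [227.4       177.7877551] [0.6696 0.2784 0.023 ]
yel 245 [252.19183673 177.24897959] [0.6703 0.1968 0.023 ]
yel 274 [369.67883212 190.75182482] [ 0.5876 -0.1739  0.163 ]
ring 193 ((370.44317626953125, 189.09107971191406), (27.375768661499023, 28.546302795410156), 107.40958404541016) [ 0.58731423 -0.17334183  0.19      ]
[23 14 72] [ 33  47 131] [37 35 65] [ 68   7 137]
3314 [[209.89999389648438, 235.0], [211.89999389648438, 161.89999389648438], [268.29998779296875, 163.5], [266.29998779296875, 236.5]] [[0.4798, 0.3325], [0.7275, 0.3357], [0.7195, 0.1445], [0.4727, 0.1481]]
```

View pics/c0.png

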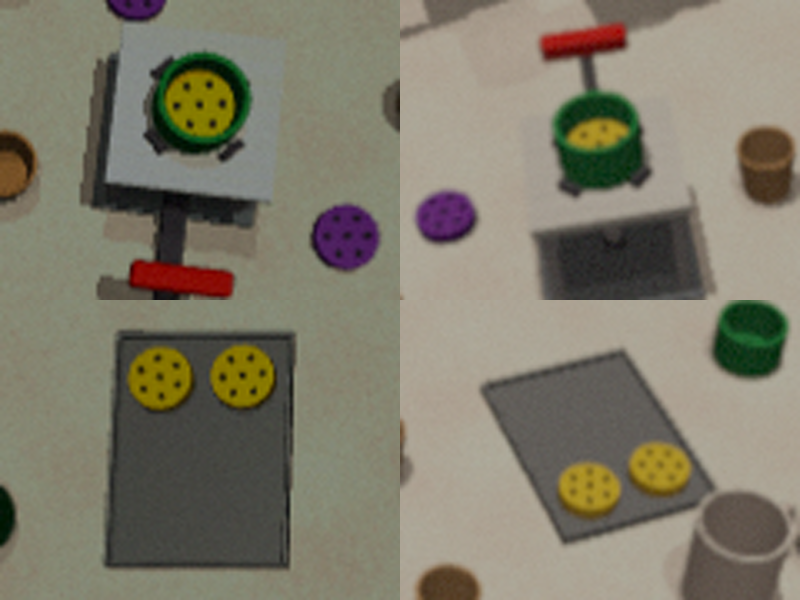

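The crop confirms the yellow dotted disc inside the green ring on the stand. The handle is at about (0.434, -0.153), the stand yaw is about -0.14, and the free half of the tray is near (0.55, 0.24). Moving above the handle.

Call:
drive_tool([
  [[0, 0, 0.15], [3.7, 5.0, 0], 6],
  [[0, 0, 0.15], [3.7, 5.0, 0], 6],
  [[0, 0, 0.15], [3.7, 5.0, 0], 6],
  [[0, 0, 0.15], [3.7, 5.0, 0], 6],
  [[0, 0, 0.15], [3.7, 5.0, 0], 6],
  [[0, 0, 0.15], [3.7, 5.0, 0], 6],
  [[0, 0, 0.15], [3.7, 5.0, 0], 6],
  [[0, 0, 0.15], [3.7, 5.0, 0], 6],
], force=60)

```text
clock: 1.1
position: [0.4288, -0.1578, 0.2422]
ee_rot: [0.0, 0.753, 0.658, -0.0]
contact_force: [0.6, -0.8, 1.0]
width: 0.0601
gripper_force: 0.0
```

Call:
drive_tool([
  [[0, 0, 0], [0, 0, 0], 6],
  [[0, 0, 0], [0, 0, 0], 6],
])

```text
clock: 1.35
position: [0.4277, -0.1597, 0.242]
ee_rot: [-0.0, 0.754, 0.656, -0.001]
contact_force: [0.2, -0.3, -0.9]
width: 0.0597
gripper_force: 0.0
```

```bash
python3 - <<'E'
from m import *
from scipy.spatial.transform import Rotation as R
s=manip.get_state();q=s["ee_rot"];M=R.from_quat([*q[1:],q[0]]).as_matrix()
print(s["clock"],s["position"],M.round(3).tolist(),s["qpos"].round(2))
c=eyes.get_calibration("wrist");w=snap("wrist","w1")
for o in comps(w,(0,150,60),(8,255,255),(0,0,640,400),200)[:3]:
    print(o[0],o[1],o[2])
    b=cv2.boxPoints(o[2])
    for z in (.162,.17): print(z,onz(c,*o[2][0],z).round(4),[onz(c,*p,z)[:2].round(4).tolist() for p in b])
E
```

```text
1.35 [ 0.4276689  -0.15965486  0.24199095] [[0.138, 0.99, -0.001], [0.99, -0.138, -0.0], [-0.001, -0.001, -1.0]] [-0.51  0.1   1.74 -0.    1.31 -0.37]
4097 [330.28264584 192.15328289] ((331.0, 193.5), (127.0, 36.0), 90.0)
0.162 [ 0.4366 -0.1493  0.162 ] [[0.4307, -0.1058], [0.4533, -0.1089], [0.4433, -0.1986], [0.4177, -0.195]]
0.17 [ 0.4367 -0.1466  0.17  ] [[0.4311, -0.1048], [0.4528, -0.1078], [0.4431, -0.1941], [0.4185, -0.1907]]
```

View pics/w1.png

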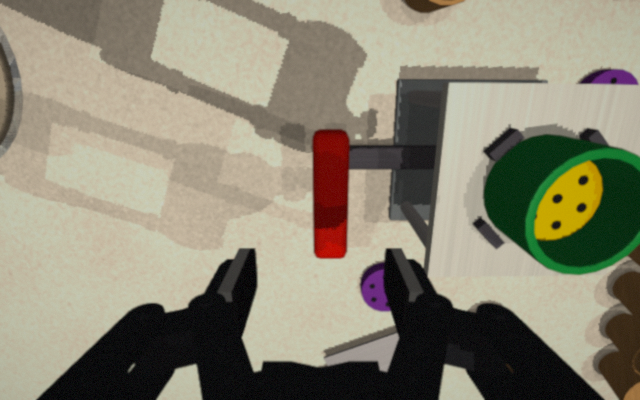

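The wrist view shows the handle bar at (331,193), vertical in the image, so it's squared to the jaws. I centre and descend.

Call:
drive_tool([
  [[0, 0, 0], [0.8, 0.8, -2], 6],
  [[0, 0, 0], [0, 0, -4], 6],
  [[0, 0, 0], [0, 0, -3.4], 6],
  [[0, 0, 0], [0, 0, 0], 6],
  [[0, 0, 0], [0, 0, 0], 1.5],
  [[0, 0, 0], [0, 0, 0], 1.5],
  [[0, 0, 0], [0, 0, 0], 1.5],
  [[0, 0, 0], [0, 0, 0], 1.5],
], force=60)

```text
clock: 2.4
position: [0.4356, -0.1526, 0.1493]
ee_rot: [0.001, 0.754, 0.657, -0.001]
contact_force: [-4.5, -3.2, 4.0]
width: 0.023
gripper_force: 62.9
```

Call:
drive_tool([
  [[0, 0, 0], [0, 0, 1.2], 1.5],
  [[0, 0, 0], [0, 0, 1.3], 1.5],
  [[0, 0, 0], [0, 0, 1.3], 1.5],
  [[0, 0, 0], [0, 0, 1.3], 1.5],
  [[0, 0, 0], [0, 0, 1.3], 1.5],
  [[0, 0, 0], [0, 0, 1.3], 1.5],
  [[0, 0, 0], [0, 0, 1.3], 1.5],
  [[0, 0, 0], [0, 0, 0], 1.5],
])

```text
clock: 3.4
position: [0.4356, -0.1526, 0.2387]
ee_rot: [0.001, 0.754, 0.656, -0.001]
contact_force: [-2.8, -4.7, -0.5]
width: 0.023
gripper_force: 62.5
```

Call:
drive_tool([
  [[0, 0, 0], [0, 0, 0.6], 1.5],
  [[0, 0, 0], [0, 0, 0.3], 1.5],
  [[0, 0, 0], [0, 0, 0.2], 1.5],
  [[0, 0, 0], [0, 0, 0], 1.5],
])

```text
clock: 3.9
position: [0.4356, -0.1525, 0.2453]
ee_rot: [-0.001, 0.754, 0.656, -0.002]
contact_force: [2.8, -7.2, -25.7]
width: 0.0229
gripper_force: 61.5
```

Resistance of -26 N means the end stop has been reached. I release and rise.

Call:
drive_tool([
  [[0, 0, 0], [0, 0, 0], 5.5],
  [[0, 0, 0], [0, 0, 0], 5.5],
  [[0, 0, 0], [0, 0, 0], 5.5],
  [[0, 0, 0], [0, 0, 3], 5.5],
  [[0, 0, 0], [0, 0, 5], 5.5],
  [[0, 0, 0], [0, 0, 2], 5.5],
  [[0, 0, 0], [0, 0, 0], 8.5],
])

```text
clock: 4.78
position: [0.437, -0.1518, 0.3516]
ee_rot: [0.003, 0.754, 0.656, 0.001]
contact_force: [-0.4, 0.0, -0.1]
width: 0.0713
gripper_force: 0.0
```

```bash
python3 - <<'E'
from m import *
print(manip.get_state()["position"],manip.get_state()["width"])
t=snap("top","t1");s=snap("scene","s1");w=snap("wrist","w2")
ct,cs,cw=[eyes.get_calibration(n) for n in("top","scene","wrist")]
for n,im,box in(("t",t,(335,155,405,215)),("s",s,(230,140,300,215)),("w",w,(0,0,640,400))):
    for o in comps(im,(20,100,60),(35,255,255),box,60)[:3]:
        e=cv2.fitEllipse(cv2.convexHull(o[3]));print(n,"yel",o[0],o[1],e)
        if n!="s":print(onz(ct if n=="t" else cw,*e[0],.243).round(4))
    for o in comps(im,(50,100,20),(85,255,255),box,60)[:2]: print(n,"grn",o[0],o[1])
    for o in comps(im,(0,150,60),(8,255,255),(235,120,285,175) if n=="s" else (335,215,395,262) if n=="t" else box,60)[:2]: print(n,"red",o[0],o[1],o[2])
cr=lambda im,x,y,w=60,h=45:cv2.resize(im[y-h:y+h,x-w:x+w],(400,300),interpolation=cv2.INTER_CUBIC)
cv2.imwrite("pics/c1.png",np.hstack([np.vstack([cr(t,370,205),cr(s,263,185)]),cv2.copyMakeBorder(cv2.resize(w,(400,250)),0,350,0,0,0)])[...,::-1])
E
```

```text
[ 0.43698419 -0.15184249  0.35161207] 0.07127977079792555
t yel 145 [368.29655172 180.82068966] ((371.5083312988281, 183.54188537597656), (18.380783081054688, 21.388731002807617), 49.95004653930664)
[ 0.5912 -0.1698  0.243 ]
t grn 102 [359.07843137 190.58823529]
s yel 326 [259.57055215 176.36809816] ((259.56329345703125, 176.423828125), (19.03424072265625, 21.41529655456543), 87.54869842529297)
s grn 405 [262.68888889 194.75061728]
s red 162 [254.22222222 140.45679012] ((254.15284729003906, 140.6462860107422), (7.136840343475342, 25.904088973999023), 82.40535736083984)
w yel 5494 [516.51911176 193.70677102] ((516.7628173828125, 193.7338104248047), (80.87345886230469, 91.1070327758789), 76.19454193115234)
[ 0.5841 -0.1687  0.243 ]
w yel 910 [278.72637363 343.45054945] ((279.27911376953125, 343.3124694824219), (20.432865142822266, 66.54871368408203), 70.30824279785156)
[ 0.3805 -0.2817  0.243 ]
w grn 3235 [464.96816074 163.48902628]
w red 3547 [319.9791373  200.00310121] ((320.5, 200.5), (33.0, 119.0), 0.0)
w red 327 [496.56574924 392.58409786] ((497.5, 391.0), (16.0, 31.0), 90.0)
```

View pics/c1.png

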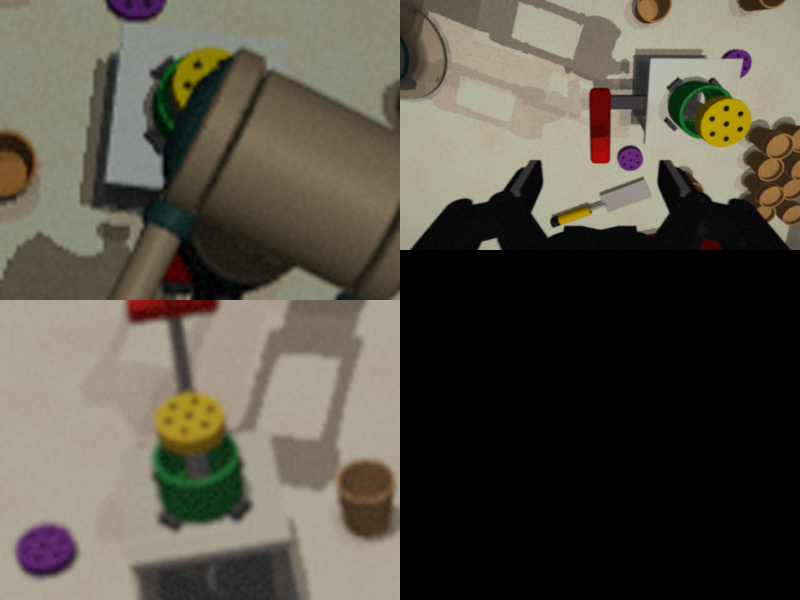

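The base stands clear above the ring, the handle stays up, and the ring is seated. I move above the base and measure again.

Call:
drive_tool([
  [[0, 0, 0], [4, -0.6, 0], 8.5],
  [[0, 0, 0], [4, -0.6, 0], 8.5],
  [[0, 0, 0], [4, -0.6, 0], 8.5],
  [[0, 0, 0], [3, -0.4, 0], 8.5],
  [[0, 0, 0], [0, 0, 0], 8.5],
  [[0, 0, 0], [0, 0, 0], 8.5],
])

```text
clock: 5.68
position: [0.5852, -0.1734, 0.3481]
ee_rot: [-0.001, 0.755, 0.656, -0.001]
contact_force: [-0.1, 0.4, -0.5]
width: 0.0853
gripper_force: 0.0
```

```bash
python3 - <<'E'
from m import *
st=manip.get_state();print(st["position"],st["width"])
w=snap("wrist","w3");cw=eyes.get_calibration("wrist");s=snap("scene","s3");cs=eyes.get_calibration("scene")
o=comps(w,(20,100,60),(35,255,255),(0,0,640,400),500)[0]
e=cv2.fitEllipse(cv2.convexHull(o[3]));print(o[0],e,onz(cw,*e[0],.243))
# black dots inside -> top face points; centroid of the seven
x,y,ww,hh=cv2.boundingRect(o[3]);m=np.zeros((400,640),np.uint8);cv2.fillConvexPoly(m,cv2.convexHull(o[3].astype(np.int32)),255)
d=cv2.bitwise_and(m,cv2.inRange(cv2.cvtColor(w,cv2.COLOR_RGB2HSV),(0,0,0),(180,255,70)))
n,l,sx,c=cv2.connectedComponentsWithStats(d);P=[c[i] for i in range(1,n) if sx[i,4]>15];print(len(P),np.mean(P,0),onz(cw,*np.mean(P,0),.243))
b=cv2.boundingRect(o[3]);print(b)
rs=comps(s,(0,150,60),(8,255,255),(235,120,285,175));print([r[1] for r in rs[:2]])
# scene: handle at plane x,y known -> compare predicted pixel for lifter 0.09,0.1
for z in(.240,.250): print(z,pix(cs,(.4355,-.152,z)))
E
```

```text
[ 0.58516106 -0.17337604  0.34809128] 0.08531691322067515
5161 ((325.5782165527344, 193.41310119628906), (83.25495147705078, 83.7209701538086), 7.995652198791504) [ 0.58949448 -0.1706014   0.243     ]
8 [327.61272851 191.77702682] [ 0.59118413 -0.16953084  0.243     ]
(284, 152, 84, 84)
[array([262.29310345, 139.        ]), array([245.38461538, 141.40384615])]
0.24 [255.06261585 143.40553881]
0.25 [254.68808759 141.01791841]
```

The base is at about (0.589, -0.171), and the handle pixel matches the fully-up height. I descend and grip.

Call:
drive_tool([
  [[0, 0, 0], [0.3, 0.2, -4], 8.5],
  [[0, 0, 0], [0, 0, -4], 8.5],
  [[0, 0, 0], [0, 0, -2.5], 8.5],
  [[0, 0, 0], [0, 0, -1.5], 8.5],
  [[0, 0, 0], [0, 0, 0], 8.5],
  [[0, 0, 0], [0, 0, 0], 7.4],
  [[0, 0, 0], [0, 0, 0], 6.8],
], force=25)

```text
clock: 6.65
position: [0.5897, -0.1719, 0.2307]
ee_rot: [0.001, 0.755, 0.656, 0.001]
contact_force: [-0.5, -0.1, -0.5]
width: 0.0682
gripper_force: 0.0
```

Call:
drive_tool([
  [[0, 0, 0], [0, 0, 0], 6.4],
  [[0, 0, 0], [0, 0, 0], 5.8],
  [[0, 0, 0], [0, 0, 0], 5.8],
  [[0, 0, 0], [0, 0, 0], 5.8],
], force=25)

```text
clock: 7.15
position: [0.5895, -0.1718, 0.2299]
ee_rot: [0.001, 0.755, 0.656, 0.0]
contact_force: [0.6, -0.3, 4.1]
width: 0.0631
gripper_force: 29.2
```

The grip holds, but the fingertips may reach below the underside of the base. I regrip 8 mm higher so it can be set flat on the floor.

Call:
drive_tool([
  [[0, 0, 0], [0, 0, 0], 6.8],
  [[0, 0, 0], [0, 0, 0], 7],
  [[0, 0, 0], [0, 0, 0.8], 7],
  [[0, 0, 0], [0, 0, 0], 6.6],
  [[0, 0, 0], [0, 0, 0], 6],
  [[0, 0, 0], [0, 0, 0], 5.6],
  [[0, 0, 0], [0, 0, 0], 5.6],
  [[0, 0, 0], [0, 0, 0], 5.6],
], force=30)

```text
clock: 8.15
position: [0.5895, -0.1718, 0.2377]
ee_rot: [0.001, 0.755, 0.656, 0.0]
contact_force: [0.3, -0.1, 4.3]
width: 0.0627
gripper_force: 32.2
```

Call:
drive_tool([
  [[0, 0, 0], [0, 0, 1], 5.6],
  [[0, 0, 0], [0, 0, 2], 5.6],
  [[0, 0, 0], [0, 0, 3], 5.6],
  [[0, 0, 0], [0, 0, 0], 5.6],
])

```text
clock: 8.65
position: [0.59, -0.172, 0.2996]
ee_rot: [0.002, 0.754, 0.656, 0.001]
contact_force: [0.0, 0.1, -0.1]
width: 0.0624
gripper_force: 33.0
```

```bash
python3 - <<'E'
from m import *
st=manip.get_state();print(st["position"],st["width"],st["gripper_force"])
w=snap("wrist","w4");s=snap("scene","s4");cs=eyes.get_calibration("scene")
o=comps(s,(20,100,60),(35,255,255),(230,110,300,215),60)[0]
print(o[1],[ (z,pix(cs,(.5895,-.172,z)).round(1)) for z in(.234,.294)])
print([ (g[0],g[1]) for g in comps(s,(50,100,20),(85,255,255),(230,140,300,215),60)])
x,y=o[1].astype(int);cr=cv2.resize(s[y-30:y+45,x-50:x+50],(400,300),interpolation=cv2.INTER_CUBIC)
cv2.imwrite("pics/c4.png",np.hstack([cr,cv2.resize(w,(400,300))])[...,::-1])
E
```

```text
[ 0.58996325 -0.17198063  0.29958744] 0.0623579939349111 33.01281273365021
[250.73563218 163.13793103] [(0.234, array([260.5, 176.7])), (0.294, array([258.1, 161.9]))]
[(np.int32(434), array([262.62672811, 194.17511521]))]
```

View pics/c4.png

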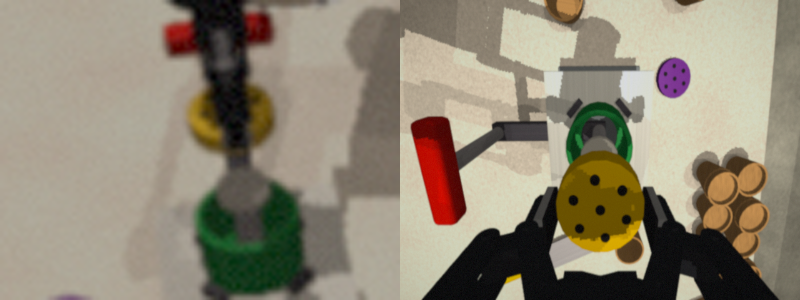

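The base is held flat and the ring and lifter are undisturbed. I carry it over the tray.

Call:
drive_tool([
  [[0, 0, 0.02], [-0.4, 3, 0], 5.6],
  [[0, 0, 0.02], [-0.5, 5.5, 0], 5.6],
  [[0, 0, 0.02], [-0.5, 6, 0], 5.6],
  [[0, 0, 0.02], [-0.5, 6, 0], 5.6],
  [[0, 0, 0.02], [-0.5, 6, 0], 5.6],
  [[0, 0, 0.02], [-0.5, 6, 0], 5.6],
  [[0, 0, 0.02], [-0.5, 5.5, 0], 5.6],
  [[0, 0, 0.02], [-0.3, 3.2, 0], 5.6],
])

```text
clock: 9.75
position: [0.5505, 0.2428, 0.2953]
ee_rot: [-0.001, 0.699, 0.716, -0.001]
contact_force: [0.1, 0.2, -0.4]
width: 0.0625
gripper_force: 33.0
```

Call:
drive_tool([
  [[0, 0, 0], [0, 0, -5], 5.6],
  [[0, 0, 0], [0, 0, -6], 5.6],
  [[0, 0, 0], [0, 0, -6], 5.6],
  [[0, 0, 0], [0, 0, -4], 5.6],
  [[0, 0, 0], [0, 0, 0], 5.6],
  [[0, 0, 0], [0, 0, 0], 5.6],
])

```text
clock: 10.5
position: [0.5528, 0.2405, 0.0881]
ee_rot: [0.0, 0.7, 0.714, 0.001]
contact_force: [0.6, 0.4, -0.2]
width: 0.0624
gripper_force: 33.3
```

```bash
python3 - <<'E'
from m import *
st=manip.get_state();print(st["position"],st["ee_rot"],st["width"],st["gripper_force"])
w=snap("wrist","w5");s=snap("scene","s5")
x,y=380,195;cr=cv2.resize(s[y-56:y+56,x-75:x+75],(400,300),interpolation=cv2.INTER_CUBIC)
cv2.imwrite("pics/c5.png",np.hstack([cr,cv2.resize(w,(400,300))])[...,::-1])
E
```

```text
[0.5527761  0.2405444  0.08810538] [3.13055989e-04 6.99636748e-01 7.14498456e-01 5.28407526e-04] 0.06236873464066587 33.29389035701752
```

View pics/c5.png

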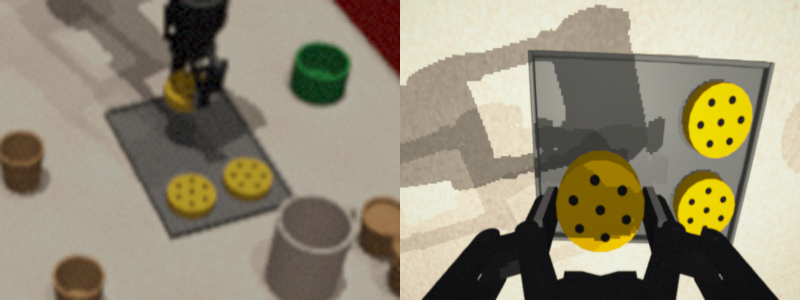

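Placement looks right: the base hangs over the free half, with the spare bases clear on the +x side. I descend and creep to contact.

Call:
drive_tool([
  [[0, 0, 0], [0, 0, -3], 5.6],
  [[0, 0, 0], [0, 0, -2.5], 5.6],
  [[0, 0, 0], [0, 0, -1], 5.6],
  [[0, 0, 0], [0, 0, -0.2], 5.6],
  [[0, 0, 0], [0, 0, 0], 5.6],
  [[0, 0, 0], [0, 0, 0], 5.6],
])

```text
clock: 11.35
position: [0.5529, 0.2406, 0.0214]
ee_rot: [0.001, 0.7, 0.714, 0.001]
contact_force: [0.3, -0.2, -0.5]
width: 0.0626
gripper_force: 33.3
```

Call:
drive_tool([
  [[0, 0, 0], [0, 0, -0.1], 5.6],
  [[0, 0, 0], [0, 0, -0.1], 5.6],
  [[0, 0, 0], [0, 0, 0], 5.6],
])

```text
clock: 11.72
position: [0.5523, 0.2404, 0.019]
ee_rot: [0.0, 0.7, 0.714, 0.0]
contact_force: [-1.1, -0.8, 5.8]
width: 0.0624
gripper_force: 33.7
```

Call:
drive_tool([
  [[0, 0, 0], [0, 0, -0.05], 5.6],
  [[0, 0, 0], [0, 0, 0], 5.6],
  [[0, 0, 0], [0, 0, 0], 5.6],
])

```text
clock: 12.1
position: [0.5523, 0.2404, 0.019]
ee_rot: [0.0, 0.7, 0.715, 0.0]
contact_force: [-2.7, -0.9, 6.9]
width: 0.0622
gripper_force: 34.2
```

The base is firmly on the floor, so I release gently and retreat upward.

Call:
drive_tool([
  [[0, 0, 0], [0, 0, 0], 6.5],
  [[0, 0, 0], [0, 0, 0], 7],
  [[0, 0, 0], [0, 0, 0], 7.4],
  [[0, 0, 0], [0, 0, 1], 7.6],
  [[0, 0, 0], [0, 0, 3], 7.6],
  [[0, 0, 0], [0, 0, 6], 7.6],
  [[0, 0, 0], [0, 0, 6], 7.6],
  [[0, 0, 0], [0, 0, 6], 7.6],
])

```text
clock: 13.1
position: [0.5519, 0.2403, 0.2405]
ee_rot: [0.0, 0.7, 0.714, 0.0]
contact_force: [1.0, -0.2, -0.3]
width: 0.0759
gripper_force: 0.0
```

Call:
drive_tool([
  [[0, 0, 0], [-5, 0, 3], 7.6],
  [[0, 0, 0], [-6, 0, 0], 7.6],
  [[0, 0, 0], [-6, 0, 0], 7.6],
  [[0, 0, 0], [-4, 0, 0], 7.6],
  [[0, 0, 0], [0, 0, 0], 7.6],
  [[0, 0, 0], [0, 0, 0], 7.6],
])

```text
clock: 13.85
position: [0.3428, 0.2405, 0.2686]
ee_rot: [0.001, 0.7, 0.715, 0.001]
contact_force: [-0.6, 0.1, -0.5]
width: 0.0762
gripper_force: 0.0
```

```bash
python3 - <<'E'
from m import *
print(manip.get_state()["position"])
t=snap("top","t6");s=snap("scene","s6");ct=eyes.get_calibration("top")
for o in comps(t,(20,100,60),(35,255,255),(205,160,275,240),60): print("yel",o[0],onz(ct,*o[2][0],.023).round(4))
cr=lambda im,x,y,w=60,h=45:cv2.resize(im[y-h:y+h,x-w:x+w],(400,300),interpolation=cv2.INTER_CUBIC)
cv2.imwrite("pics/c6.png",np.vstack([np.hstack([cr(t,370,205),cr(s,263,185)]),np.hstack([cr(t,240,200),cr(s,380,195)])])[...,::-1])
E
```

```text
[0.3428034  0.24054346 0.26859245]
yel 303 [0.5512 0.2386 0.023 ]
yel 295 [0.6679 0.2784 0.023 ]
yel 288 [0.6691 0.196  0.023 ]
```

View pics/c6.png

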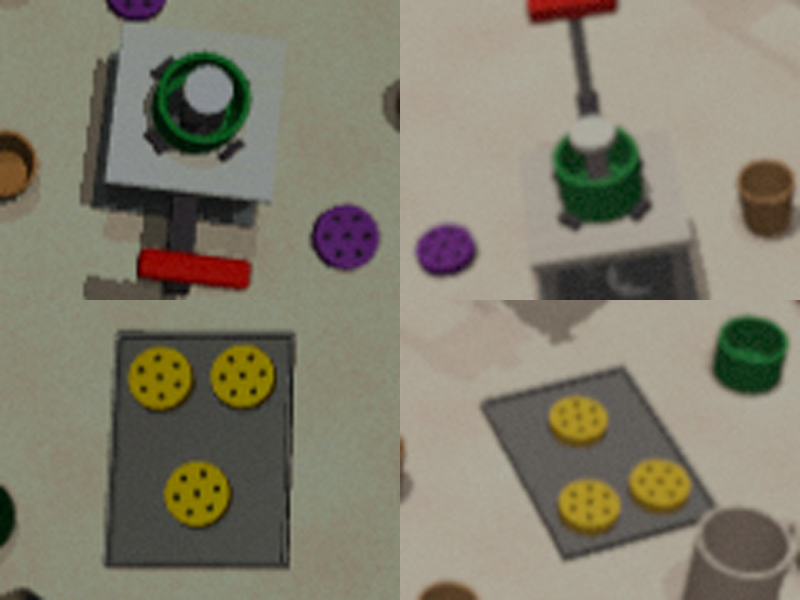

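The base lies flat in the tray at (0.551, 0.239), the ring is seated, the lifter is up, and everything else is where it was.

```bash
python3 -c "
from rig import job
print(job.sign_off())"
```

```text
the job is handed in; nothing more can be done
None
```

Job handed in at about 14 s: the lifter is fully up and released, the yellow base lies flat in the free half of the tray, the ring is still seated on the stand, and nothing else in the final views of the stand and tray had moved.

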